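# Press the loose cap home on the capping slide and rack the bottle

### The arm

A 6-joint arm with a two-finger parallel gripper is mounted at the origin on the work surface; the furniture and walls round the work are solid. World frame = base frame: x ahead of the robot, y to its left, z up, the work surface at z = 0. Lengths are in mm, angles in degrees, forces in N, time in s.
With the tool pointing down it reaches from about 350 to 850 mm from the base axis. Payload 8.1 kg.
Tool frame: the origin (TCP) lies between the finger pads; the fingertips stand 17 mm ahead of it and the grasp point (between the pads) lies 2 mm behind it; z points along the fingers, y is the line along which they close (so a half turn about z gives the same grasp; the last joint's range is limited). The gripper opens to 85 mm and grips with 20 to 120 N. Pads are 22 mm wide; open, the fingers measure 114 mm over their backs; the gripper's body (76 mm by 85 mm) begins 54 mm behind the grasp point. The pads swing forward as they close: fully open they stand 13 mm farther back than shut.
Start: joints at [-78.346, 7.471, 85.268, -0, 87.261, -4.893], TCP at [170.901, -575.151, 248.292] pointing down, gripper open.
Joint ranges: [-169.43, 169.43], [-51.17, 129.36], [1.28, 143.12], [-76.62, 256.62], [0, 156.53], [-152.29, 152.29]. Speed limits (degrees/s): [136.94, 136.94, 159.86, 180, 180, 180].

### API

Orientations are given as [roll, pitch, yaw] about the fixed x, y, z axes, in that order (R = Rz(yaw) Ry(pitch) Rx(roll)).
In Python, from bench import sense, snapshot, hand_in, trace, place_of gives the robot as it stands.
- The arm moves only by the shell command python3 -m handwheel 'ROWS' [FORCE]. ROWS is JSON, a list of rows, each a list of 7 numbers: the opening, from -1 (shut) to 1 (fully open), then the shift along the tool's x, y, z in cm, then the turn, a rotation vector about the tool's x, y, z in rad. A call has 1 to 12 rows; each row shifts and turns the commanded pose from where the row before left it, along the tool's axes as they then stand; what a row does not reach is not made up. A row lasts 1/12 s, in which the tool goes at most 41.7 mm and 7.16 degrees, less where a joint would pass 70% of its speed; a pose out of reach is approached as far as the arm can. A call with a gripper value outside its range is refused whole. The fingers move at their own pace and stop on an object; FORCE is the grip in N (left out, the last holds). Time passes only in rows, so rows that do not move let the fingers close. It gives the time, the measured TCP pose, the force, the opening and the grip force at its end, in the units of the state.
- sense(): the state, without advancing time (a new reading comes with each control period).
- snapshot(name): name is "side" or "top" or "wrist"; returns a dict with "image" (480x640x3 uint8, red, green, blue), "intrinsics" (3x3 intrinsics, pixels), "k1" (the pictures are not rectified: a ray, as slopes to the right and down, at radius r is drawn at 1 + k1 r^2 times it, then the intrinsics apply), "R" (3x3) and "t" (3): a world point X has camera coordinates R X + t. Camera axes: x right, y down, z forward; pixel columns grow to the right and rows downward; lengths in mm; the calibration is good to about 2 mm. A picture is of the moment at which its call begins. There is no depth.
- hand_in(): hands the job in; it is judged then, once.
Trained networks look in a picture, given as the dict that the camera call returned (one of the last four; its "shot" number tells which), for a name from the list of things; names that differ only in an ending like _2 or _b are one class to them, and where a whole thing is asked for, a point or a joint stands for the part that bears it (a point fixed in the world has none). Each returns a list of dicts, best first, with "conf" (0 to 1); they miss things now and then, are a little off and sometimes report something else, mostly with a low value. They report only what shows in the picture. A call takes as long as a camera call. They do not tell look-alikes from the thing itself.
- trace(picture, query): "pixels" (480x640 bool, what is visible of it).
- place_of(picture, query): "location" ([x, y, z] in mm, in world coordinates, good to about 4 mm: a listed point, or the origin of a listed thing).
The state is a dict: "time": time; "joint_pos": joint angles; "qd": joint speeds; "joint_efforts": joint torques, N m; "tool_pos": TCP position; "tcp_rot": TCP orientation; "ft_force": force on the tool from outside, world axes, zero at the start; "wrist_torque": the same for the moment, N m; "finger_gap": finger opening in mm; "grip_force": force on a finger pad.
Only numpy, scipy, OpenCV 4.12 (cv2) and the standard library are available. Lean on these libraries where they do the work, as an engineer would, in place of code of your own. Each camera call takes 0.05 s, during which the arm holds its last target. There are 200 camera calls.

### The job

One amber bottle, standing among other things on the bench, still has its black cap only perched on it: close it and put it away. Lift it out by its glass body (keep the gripper off the cap until it is pressed home), stand it in the round nest of the capping slide and let go, then push the sprung slide by its end pad all the way in to its stop, so that the shoe presses the cap down, and let the slide come all the way back out. Finally stand the bottle upright in the free cell of the wooden rack, beside the two closed ones, without tipping it or shifting or knocking over anything else.

Things in the scene. Friction and masses are not known exactly. Their poses are not given: they have to be found in the camera images.
- bottle_mid (a point): The amber glass bottle to be closed: round body 38 mm in diameter with a paper label, straight up to 56 mm above its foot, then a shoulder that narrows to a 21 mm neck at 68 mm. This point is on its axis 46 mm above its foot; z is its axis (up). 110 to 170 g with its cap.
- cap (a joint): The bottle's black knurled cap, 28 mm in diameter, 20 mm tall. Value: how far it is pressed down, 0 to 0.006 m. It starts at 0 to 0.0015 (perched, its top 98 to 96.5 mm above the bottle's foot); at 0.006 it is home (cap 72 to 92 mm above the foot). It moves only under 5 N or more, then stays; once it is home the bottle can be carried by it.
- nest (a point): Nest of the slide: centre of the flat floor for the bottle's foot, a white recess 43 mm wide, 8.5 mm deep, chamfered, 24 mm above the bench; it rides on the slide. x: push direction (level, about the robot's right), z up. Behind it (-x, 20 to 34 mm from the centre, y within 17 mm) two posts and a crossbar, 61 mm above the floor, back the bottle; the +y and -y sides are free for fingers.
- shoe (a point): The bridge: point under its white pressing shoe, 116 mm above the bench, where the bottle's axis stands at full stroke (130 mm along x from the nest at rest); x and z as at the nest. The shoe slopes up towards -x. The fixed aluminium bridge begins 57 mm before this point, ends 40 mm behind it, is 98 mm wide and 170 mm tall; nothing can be handled under it.
- push_pad (a point): Centre of the outer face of the round rubber pad (32 mm) on the upright aluminium end plate of the slide (50 mm wide, top 77 mm above the bench): the place to push, along x of the nest. It is 126 mm behind the nest centre and 54 mm above the bench, and moves with the slide.
- slide (a joint): Capping slide: 0 fully out (at rest), 0.130 m fully in at its stop. A spring and damper push it out again by themselves: 3 N at rest to 7 N fully in, plus about 28 N per m/s of speed, and a few newtons more between 0.08 and 0.12 while the cap is pressed; let go, it takes about 1 s to come back. At full stroke the shoe has pressed the cap home.
- free_cell (a point): Centre of the floor of the one free cell of the wooden rack, 5 mm above the bench. The rack (fixed, 58 x 168 mm, 60 mm tall) has three open-topped cells in a row along its long side, each 48 mm square or a little more inside and 55 mm deep, 54 mm apart; the free one may be any of the three. The row runs along the line through the two closed bottles.
- closed_1_mid (a point): Closed amber bottle (same as above, cap home, 92 mm tall) in a cell of the rack: point on its axis 46 mm above its foot.
- closed_2_mid (a point): The other closed amber bottle in the rack, in the same way.
- varnish_jar_mid (a point): Squat dark varnish jar with black lid, 56 mm in diameter, 82 mm tall, close beside the bottle; the point is its centre, 41 mm up.
- small_bottle_1_mid (a point): Small pale bottle, 38 mm in diameter, 97 mm tall, close beside the bottle on the other side; the point is its centre, 48.5 mm up.
- glue_bottle_mid (a point): White glue bottle with a pointed nozzle, 49 mm in diameter, 156 mm tall, near the bottle; the point is its centre, 78 mm up.
- lamp_post (a point): Obstacle: foot of the fixed balanced-arm lamp behind the power strip. From here two thin arms rise nearly upright to 0.56 m above the bench (leaning 35 mm to the right); the upper arm then goes to the left and towards the robot, to a wide shade whose underside is 0.5 m above the bench, 0.2 to 0.4 m to the left of this point and 0.03 to 0.25 m nearer the robot.
- mug_mid (a point): White mug, 82 mm in diameter with its handle to 116 mm, 94 mm tall; the point is its centre, 47 mm up.
Mind the look-alikes: they are no part of the job. Leave any blue look-alike of the part that bears bottle_mid alone.

How it is judged (in metres and radians):
On the way, in this order (a step that is already met when the one before it is completed fails the run):
1. the bottle stands upright in the nest of the slide, let go (horizontal distance between bottle_mid and nest below 0.009 m and z of bottle_mid in the frame of nest below 0.052 m and angle between bottle_mid's own z axis and vertical below 0.15 rad and contact force between the fingers and bottle below 0.1 N), for 0.2 s.
2. the slide is pushed fully in with the bottle in its nest and the cap is pressed home (value of joint slide above 0.126 m and value of joint cap above 0.0046 m and horizontal distance between bottle_mid and nest below 0.009 m and z of bottle_mid in the frame of nest below 0.052 m and angle between bottle_mid's own z axis and vertical below 0.15 rad), for 0.1 s.
At the end, for the whole second after the job is handed in: The cap is home (pressed at least 4.6 of 6 mm), the slide is back out (within 6 mm), and the bottle stands at rest in the free cell of the rack, upright within 0.12 rad, its foot on the cell floor and its axis within 11 mm of the cell's centre (value of joint cap above 0.0046 m and value of joint slide below 0.006 m and horizontal distance between bottle_mid and free_cell below 0.011 m and z of bottle_mid in the frame of free_cell between 0.042 and 0.05 m and angle between bottle_mid's own z axis and vertical below 0.12 rad and linear speed of bottle below 0.02 m/s); the robot touches nothing.
It fails at once if the gripper touches the cap before it is pressed home (contact force between the fingers and cap above 0.5 N and value of joint cap below 0.0046 m).
It fails at once if the bottle to be closed is tipped over (angle between bottle_mid's own z axis and vertical above 0.7 rad).
It fails at once if another thing is shifted by more than 25 mm or tipped by more than 0.35 rad (distance of any of varnish_jar_mid, small_bottle_1_mid, glue_bottle_mid, mug_mid, closed_1_mid, closed_2_mid from where it was at the start of the episode above 0.025 m or angle between any of varnish_jar_mid, small_bottle_1_mid, glue_bottle_mid, mug_mid, closed_1_mid, closed_2_mid's own z axis and vertical above 0.35 rad).
It also fails if it takes over 72 s, if anything falls off the work surface, if the arm or the gripper's body presses on something with over 40 N, if the wrist force passes 120 N, or if a joint passes its speed limit or range.

## Working session

There is one attempt and no reset: what is moved stays moved. The work goes in short steps, Python scripts to look and compute and a shell command to move; the robot and the scene stay as the last step left them, time stands still between calls to the robot, and variables do not carry over. Pictures are saved under pics/ and viewed, at most 14 in all, crops included, and the job is handed in when it is done.

```bash
mkdir -p pics; ls
cat > h.py <<'E'
import numpy as np, cv2
from bench import sense, snapshot, trace, place_of
def save(p,n): cv2.imwrite(f'pics/{n}.png',cv2.cvtColor(p['image'],cv2.COLOR_RGB2BGR))
def proj(p,X):
    c=np.array(p['R'])@np.array(X,float)+np.array(p['t']); s=c[:2]/c[2]; s=s*(1+p['k1']*(s@s)); K=np.array(p['intrinsics']); return K[:2,:2]@s+K[:2,2]
def ray(p,uv):
    K=np.array(p['intrinsics']); d=(np.array(uv,float)-K[:2,2])/np.array([K[0,0],K[1,1]]); s=d.copy()
    for _ in range(20): s=d/(1+p['k1']*(s@s))
    R=np.array(p['R']); return -R.T@np.array(p['t']), R.T@np.array([s[0],s[1],1])
def at_z(p,uv,z):
    o,d=ray(p,uv); return o+d*(z-o[2])/d[2]
E
python3 - <<'E'
from h import *
for n in ('top','side'):
    p=snapshot(n); save(p,n+'1')
    print(n,(-np.array(p['R']).T@np.array(p['t'])).round())
    for q in ['bottle_mid','nest','shoe','push_pad','free_cell','closed_1_mid','varnish_jar_mid','small_bottle_1_mid','glue_bottle_mid','lamp_post','mug_mid']:
        for r in place_of(p,q)[:4]: print(q,round(r['conf'],2),np.round(r['location'],1),proj(p,r['location']).round())
print(sense()['tcp_rot'],sense()['time'])
E
```

```text
pics
top [ 205.  -29. 1465.]
bottle_mid 0.49 [352.2 385.4  46.9] [179. 301.]
bottle_mid 0.45 [617.8  17.5  43.9] [292. 209.]
nest 0.75 [401.6 180.5  20.6] [246. 281.]
shoe 0.55 [403.8  56.7 114.4] [282. 273.]
push_pad 0.91 [401.1 314.9  48.5] [201. 283.]
free_cell 0.45 [ 458.4 -393.4   49.7] [425. 246.]
closed_1_mid 0.48 [ 446.9 -337.8   51.6] [408. 251.]
varnish_jar_mid 0.82 [609.8  72.3  38. ] [275. 213.]
small_bottle_1_mid 0.66 [620.  -35.5  46.4] [308. 207.]
glue_bottle_mid 0.77 [ 656.2 -103.2   75. ] [328. 192.]
glue_bottle_mid 0.17 [ 458.5 -396.7   47.9] [426. 246.]
lamp_post 0.63 [669.  201.6  86.4] [231. 194.]
lamp_post 0.56 [400.2 311.9  47.5] [202. 284.]
mug_mid 0.75 [551.8 308.3  49.5] [202. 236.]
side [1117.  427. 1486.]
bottle_mid 0.68 [352.  382.8  45.8] [481. 288.]
bottle_mid 0.52 [617.5  13.5  46.1] [310. 286.]
nest 0.71 [406.6 185.8  23.3] [406. 267.]
nest 0.22 [ 451.8 -340.3   52.5] [248. 178.]
shoe 0.95 [402.9  53.8 116.9] [370. 224.]
push_pad 0.63 [406.9 312.9  49.5] [448. 288.]
push_pad 0.59 [551.8 305.2  50.5] [416. 328.]
free_cell 0.32 [ 649.2 -105.9   73.9] [267. 266.]
closed_1_mid 0.75 [ 450.5 -339.9   51.9] [248. 178.]
varnish_jar_mid 0.58 [610.4  69.8  43.2] [329. 296.]
small_bottle_1_mid 0.73 [620.4 -40.7  50.6] [293. 275.]
glue_bottle_mid 0.91 [ 648.6 -105.5   72.3] [267. 266.]
mug_mid 0.91 [553.4 302.4  48.5] [415. 328.]
[ 1.79998957e+02 -7.87334077e-04  1.65435553e+01] 1.2
```

Run:
```python
import cv2
a=cv2.imread('pics/top1.png')[150:350,130:480]
cv2.imwrite('pics/topc.png',cv2.resize(a,None,fx=2.28,fy=2.28,interpolation=3))
a=cv2.imread('pics/side1.png')[130:360,210:520]
cv2.imwrite('pics/sidec.png',cv2.resize(a,None,fx=2.5,fy=2.5,interpolation=3))
```

```text
(no output)
```

View pics/topc.png

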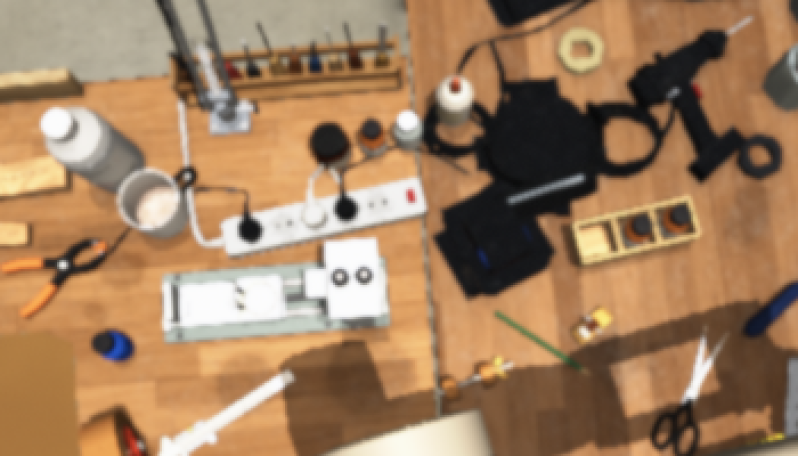

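View pics/sidec.png

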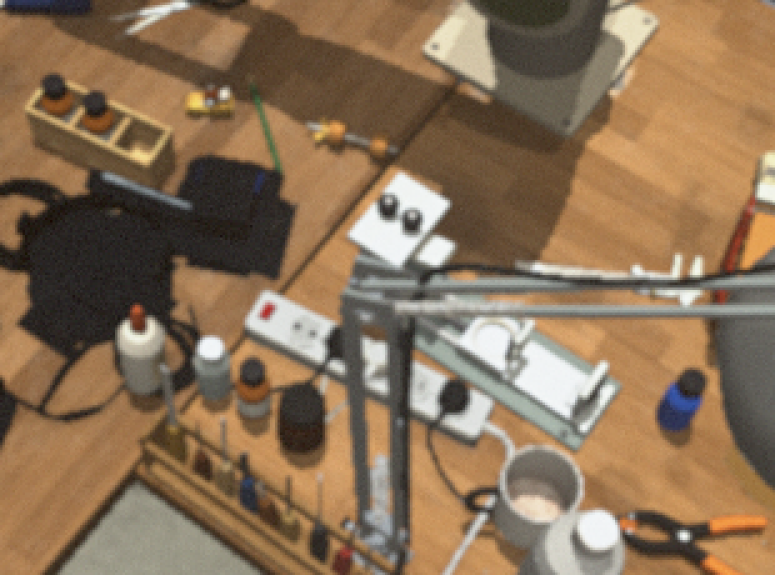

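The target is the brown bottle at top-crop (372,133), between the dark jar (330,143) and the pale bottle (407,125). The blue look-alike is at (113,345). The nest is at (240,297), and the free rack cell is the leftmost one at (598,238).

```bash
cat >> h.py <<'E'
from scipy.spatial.transform import Rotation as Ro
def plan(xyz,yaw=None,base=None):
    s=sense(); R=Ro.from_euler('xyz',s['tcp_rot'],degrees=True); 
    d=R.inv().apply(np.array(xyz,float)-s['tool_pos'])/10
    out=['shift cm',d.round(2),'rows',np.ceil(np.linalg.norm(d)/4.1)]
    if yaw is not None:
        out+=['turn(after)',(R.inv()*Ro.from_euler('xyz',[180,0,yaw],degrees=True)).as_rotvec().round(3)]
    print(*out)
E
python3 -c "
from h import *
plan([400,-340,330],90)"
```

```text
shift cm [ 28.66 -16.02  -8.17] rows 9.0 turn(after) [ 0.    -0.    -1.282]
```

```bash
python3 -m handwheel '[[1,2.9,-1.6,-0.8,0,0,0],[1,2.9,-1.6,-0.8,0,0,0],[1,2.9,-1.6,-0.8,0,0,0],[1,2.9,-1.6,-0.8,0,0,0],[1,2.9,-1.6,-0.8,0,0,0],[1,2.9,-1.6,-0.8,0,0,0],[1,2.9,-1.6,-0.8,0,0,0],[1,2.9,-1.6,-0.8,0,0,0],[1,2.9,-1.6,-0.8,0,0,0],[1,2.9,-1.6,-0.8,0,0,0]]' 40
python3 -m handwheel '[[1,0,0,0,0,0,-0.12],[1,0,0,0,0,0,-0.12],[1,0,0,0,0,0,-0.12],[1,0,0,0,0,0,-0.12],[1,0,0,0,0,0,-0.12],[1,0,0,0,0,0,-0.12],[1,0,0,0,0,0,-0.12],[1,0,0,0,0,0,-0.12],[1,0,0,0,0,0,-0.12],[1,0,0,0,0,0,-0.12],[1,0,0,0,0,0,-0.082]]'
python3 - <<'E'
from h import *
p=snapshot('wrist'); save(p,'w1')
print((-np.array(p['R']).T@np.array(p['t'])).round(),np.round(p['R'],2).tolist())
for q in ['free_cell','closed_1_mid']:
    for r in place_of(p,q)[:4]: print(q,round(r['conf'],2),np.round(r['location'],1),proj(p,r['location']).round())
E
```

```text
time: 2.03
tool_pos: [404.2, -337.8, 328.9]
tcp_rot: [180.0, -0.0, 16.5]
ft_force: [0.6, -0.4, -0.0]
finger_gap: 85.1
grip_force: 0.0
time: 2.95
tool_pos: [403.3, -339.2, 328.3]
tcp_rot: [180.0, 0.0, 90.4]
ft_force: [1.0, 1.1, -1.2]
finger_gap: 85.3
grip_force: 0.0
[ 402. -269.  454.] [[1.0, 0.01, 0.0], [0.01, -0.96, 0.28], [0.0, -0.28, -0.96]]
closed_1_mid 0.83 [ 450.6 -335.3   51.9] [362. 188.]
```

View pics/w1.png

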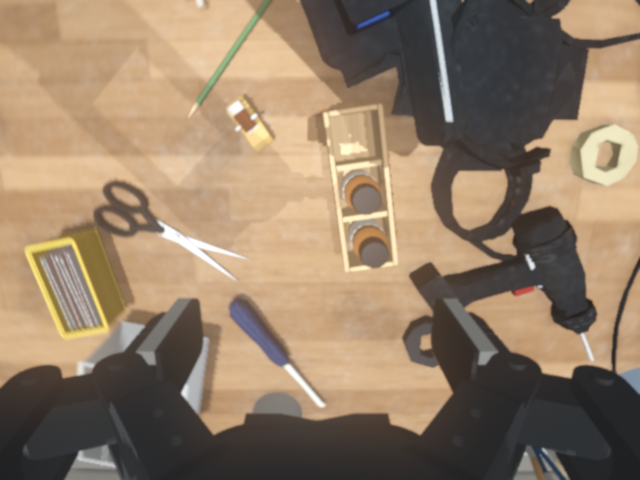

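The wrist view shows the rack with its free cell at the top, around (354,135). The caps are at (366,201) and (374,253), and the rack's top corners are at (325,112), (381,105), (397,265) and (346,270).

Run:
```python
from h import *
p=snapshot('wrist')
c=np.array([at_z(p,u,60)[:2] for u in [(324,112),(381,105),(397,265),(346,271)]]); print('corners',c.round(1).tolist())
cen=c.mean(0); ax=(c[0]+c[1]-c[2]-c[3]); print(np.linalg.norm(ax)/2,np.linalg.norm(c[0]-c[1]),np.linalg.norm(c[2]-c[3])); ax/=np.linalg.norm(ax); print('cen',cen,'ax',ax,np.degrees(np.arctan2(ax[1],ax[0])),'free',cen+54*ax)
for u in [(366,201),(374,253)]: print('cap',at_z(p,u,97).round(1))
plan([600,15,300])
```

```text
corners [[410.6, -259.8], [465.6, -253.3], [489.8, -417.5], [434.9, -424.2]]
166.07962767271363 55.307133078280515 55.28103863693943
cen [ 450.23564283 -338.70739444] ax [-0.14610721  0.98926876] 98.40140043098017 free [ 442.34585358 -285.28688129]
cap [ 449.2 -340.1   97. ]
cap [ 458.7 -391.1   97. ]
shift cm [35.48 19.56  2.83] rows 10.0
```

```bash
python3 -m handwheel '[[0.5,3.5,2,0.3,0,0,0],[0.5,3.5,2,0.3,0,0,0],[0.5,3.5,2,0.3,0,0,0],[0.5,3.5,2,0.3,0,0,0],[0.5,3.5,2,0.3,0,0,0],[0.5,3.5,2,0.3,0,0,0],[0.5,3.5,2,0.3,0,0,0],[0.5,3.5,2,0.3,0,0,0],[0.5,3.5,2,0.3,0,0,0],[0.5,3.5,2,0.3,0,0,0],[0.5,0,0,0,0,0,0]]'
python3 - <<'E'
from h import *
p=snapshot('wrist'); save(p,'w2')
for q in ['bottle_mid','varnish_jar_mid','small_bottle_1_mid','glue_bottle_mid']:
    for r in place_of(p,q)[:4]: print(q,round(r['conf'],2),np.round(r['location'],1),proj(p,r['location']).round())
E
```

```text
time: 4.07
tool_pos: [604.9, 17.3, 296.6]
tcp_rot: [-179.9, -0.2, 90.1]
ft_force: [-0.4, 0.4, 0.5]
finger_gap: 64.0
grip_force: 0.0
bottle_mid 0.84 [614.4  10.4  45.5] [327. 204.]
small_bottle_1_mid 0.88 [620.6 -40.9  50.2] [332. 255.]
glue_bottle_mid 0.81 [ 650.5 -107.6   80.1] [363. 329.]
```

View pics/w2.png

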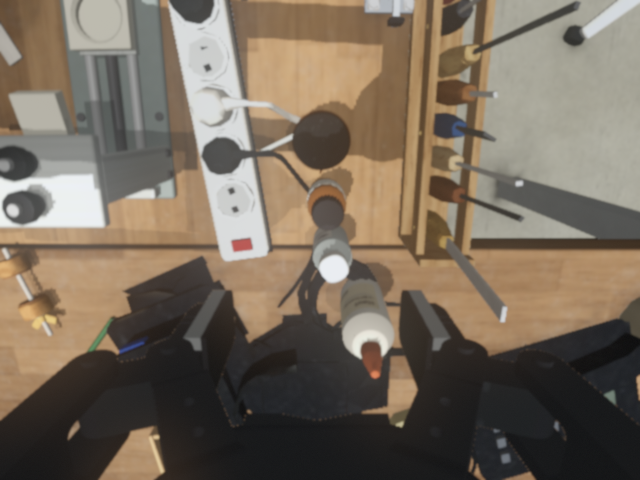

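The wrist view shows the bottle with its cap at (327,212). The jar is at (321,139), the pale bottle at (334,267) and the glue bottle at (370,345). The power strip lies left of column 268 and the screwdriver rack right of 402, so fingers along x fit.

Run:
```python
from h import *
p=snapshot('wrist')
print(at_z(p,(327,213),97).round(1), at_z(p,(327,194),59).round(1))
m=trace(p,'bottle_mid')[0]['pixels']; v,u=np.nonzero(m); print(u.min(),u.max(),v.min(),v.max(),u.mean(),v.mean())
g=cv2.cvtColor(p['image'],cv2.COLOR_RGB2GRAY)
# check silhouettes
import itertools
for x,y in [(615,11),(615,14),(616,12)]:
  P=[proj(p,[x+r*np.cos(t),y+r*np.sin(t),z]) for r,z in((14,97),(14,77),(19,56),(19,0)) for t in np.linspace(0,6.28,40)]
  P=np.array(P); print(x,y,P.min(0).round(1),P.max(0).round(1))
plan([614.5,11,150])
```

```text
[612.    4.4  97. ] [612.9  14.1  59. ]
309 347 169 218 327.9021879021879 193.55534105534105
615 11 [309.2 169.7] [348.9 221.3]
615 14 [309.2 166.9] [349. 218.]
616 12 [310.3 168.8] [350.  220.2]
shift cm [ 0.16  1.13 14.88] rows 4.0
```

```bash
python3 -m handwheel '[[0.3,0.05,0.3,3.7,0,0,0],[0.3,0.05,0.3,3.7,0,0,0],[0.3,0.05,0.3,3.7,0,0,0],[0.3,0.05,0.1,3.7,0,0,0],[0.3,0,0,0,0,0,0],[0.3,0,0,0,0,0,0]]'
python3 - <<'E'
from h import *
p=snapshot('wrist')
m=trace(p,'bottle_mid')
for r in m[:2]:
  v,u=np.nonzero(r['pixels']); print(r['conf'],u.min(),u.max(),v.min(),v.max())
for x,y in [(614,9),(614,12),(614,15)]:
  P=[proj(p,[x+r*np.cos(t),y+r*np.sin(t),z]) for r,z in((14,97),(14,77),(19,56),(19,0)) for t in np.linspace(0,6.28,40)]
  P=np.array(P); print(x,y,P.min(0).round(1),P.max(0).round(1))
print(sense()['tool_pos'])
save(p,'w3')
plan([614,12,47])
E
```

```text
time: 4.92
tool_pos: [611.3, 12.0, 148.5]
tcp_rot: [-179.7, -0.0, 89.9]
ft_force: [0.3, 0.5, 0.4]
finger_gap: 55.6
grip_force: 0.0
0.81 291 354 197 297
614 9 [290.2 200.6] [354.7 303.5]
614 12 [290.1 196.4] [354.8 298. ]
614 15 [290.  192.2] [354.9 292.4]
[614.73859329  12.12111599 153.5052041 ]
shift cm [-1.000e-02 -1.100e-01  1.065e+01] rows 3.0
```

View pics/w3.png

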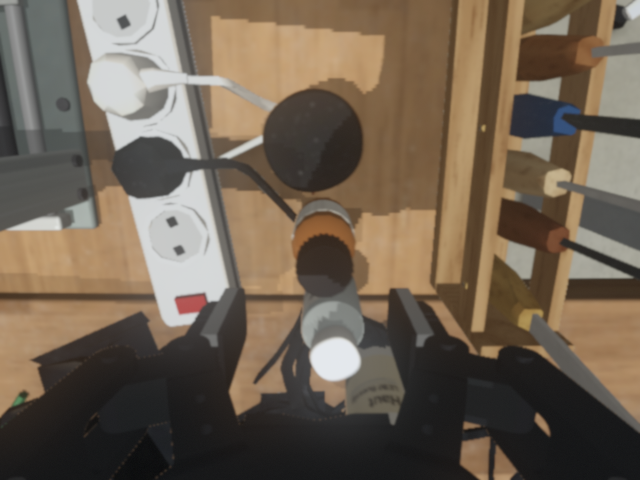

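The fingers straddle the bottle (cap at (325,265)) with free space on both sides, and the silhouette fit gives x=614, y=12.

Run:
```python
from h import *
for i in range(3):
  snapshot('wrist'); s=sense(); print(s['tool_pos'].round(1) if hasattr(s['tool_pos'],'round') else s['tool_pos'],np.round(s['joint_pos'],2))
plan([614,12,47])
```

```text
[615.3  12.2 154.3] [-3.63 13.   89.03 -0.   77.65 -3.59]
[615.5  12.4 154.4] [-3.62 12.99 89.03 -0.   77.63 -3.59]
[615.3  12.5 154.1] [-3.61 13.01 89.06 -0.   77.62 -3.59]
shift cm [-0.04 -0.19 10.7 ] rows 3.0
```

```bash
python3 -m handwheel '[[0.3,0,-0.1,2.5,0,0,0],[0.3,0,0,2.5,0,0,0],[0.3,0,0,2.5,0,0,0],[0.3,0,0,1.8,0,0,0],[0.3,0,0,1.3,0,0,0],[0.3,0,0,0,0,0,0],[0.3,0,0,0,0,0,0],[0.3,0,0,0,0,0,0]]'; python3 -c "
from h import *
plan([614,12,47])"
```

```text
time: 5.83
tool_pos: [613.8, 12.8, 46.4]
tcp_rot: [179.8, 0.0, 90.0]
ft_force: [0.1, 0.3, 0.2]
finger_gap: 55.2
grip_force: 0.0
shift cm [-0.08  0.02 -0.06] rows 1.0
```

```bash
python3 -m handwheel '[[-0.2,0,0,0,0,0,0],[-0.2,0,0,0,0,0,0],[-0.2,0,0,0,0,0,0],[-0.2,0,0,0,0,0,0],[-0.2,0,0,0,0,0,0],[-0.2,0,0,0,0,0,0],[-0.2,0,0,0,0,0,0],[-0.2,0,0,0,0,0,0]]' 40
python3 -m handwheel '[[-0.2,0,0,-0.5,0,0,0],[-0.2,0,0,-1,0,0,0],[-0.2,0,0,-1.5,0,0,0],[-0.2,0,0,-2,0,0,0],[-0.2,0,0,-2.5,0,0,0],[-0.2,0,0,-2.5,0,0,0],[-0.2,0,0,-2.5,0,0,0],[-0.2,0,0,-2.5,0,0,0],[-0.2,0,0,-2.5,0,0,0],[-0.2,0,0,0,0,0,0],[-0.2,0,0,0,0,0,0]]'
python3 - <<'E'
from h import *
plan([402,183,221])
for n in ('top','side','wrist'):
    p=snapshot(n); save(p,n+'4')
    for q in ['nest','shoe','push_pad','bottle_mid']:
        for r in place_of(p,q)[:2]: print(n,q,round(r['conf'],2),np.round(r['location'],1),proj(p,r['location']).round())
E
```

```text
time: 6.5
tool_pos: [613.8, 12.7, 46.5]
tcp_rot: [179.8, 0.0, 90.0]
ft_force: [-0.5, 0.2, 7.1]
finger_gap: 36.8
grip_force: 39.7
time: 7.42
tool_pos: [613.5, 12.8, 222.2]
tcp_rot: [179.7, 0.0, 90.0]
ft_force: [-0.3, 0.2, -2.6]
finger_gap: 36.7
grip_force: 40.5
shift cm [ 1.702e+01 -2.115e+01  2.000e-02] rows 7.0
top nest 0.62 [401.5 184.3  20.6] [244. 281.]
top push_pad 0.83 [400.7 314.3  48.9] [201. 283.]
top push_pad 0.63 [619.7 -37.1  45. ] [308. 207.]
top bottle_mid 0.66 [353.5 385.9  45.3] [179. 301.]
top bottle_mid 0.58 [613.4  14.4 222.1] [289. 193.]
side nest 0.7 [554.4 305.5  49.7] [416. 329.]
side nest 0.67 [401.6 185.9  21.5] [407. 266.]
side shoe 0.74 [402.3  56.1 115.5] [370. 225.]
side shoe 0.2 [ 651.9 -105.9   69.4] [266. 267.]
side push_pad 0.92 [403.  312.7  48.5] [448. 287.]
side bottle_mid 0.92 [349.9 382.4  47.4] [481. 287.]
side bottle_mid 0.55 [614.7  16.3 217.6] [310. 256.]
wrist bottle_mid 0.85 [613.5  14.1 219.4] [321. 322.]
wrist bottle_mid 0.28 [ 654.7 -108.1   80.8] [371. 374.]
```

```bash
python3 -m handwheel '[[-0.2,0.8,-0.9,-0.4,0,0,0],[-0.2,1.7,-2,-0.4,0,0,0],[-0.2,1.7,-2,-0.4,0,0,0],[-0.2,1.8,-2,-0.4,0,0,0],[-0.2,1.8,-2,-0.4,0,0,0],[-0.2,1.8,-2,-0.4,0,0,0],[-0.2,1.8,-2,-0.4,0,0,0],[-0.2,1.8,-2,-0.4,0,0,0],[-0.2,1.8,-2,-0.4,0,0,0],[-0.2,1.8,-2,-0.4,0,0,0],[-0.2,1.7,-2,0,0,0,0],[-0.2,0.2,-0.25,0,0,0,0]]'
python3 -m handwheel '[[-0.2,0,0,0,0,0,0],[-0.2,0,0,0,0,0,0],[-0.2,0,0,0,0,0,0]]'
python3 - <<'E'
from h import *
p=snapshot('wrist'); save(p,'w5')
for q in ['nest','shoe','push_pad','bottle_mid']:
        for r in place_of(p,q)[:2]: print(q,round(r['conf'],2),np.round(r['location'],1),proj(p,r['location']).round())
E
```

```text
time: 9.17
tool_pos: [398.6, 202.1, 260.0]
tcp_rot: [180.0, -0.1, 90.1]
ft_force: [-0.9, 0.4, -1.6]
finger_gap: 37.2
grip_force: 40.7
time: 9.42
tool_pos: [401.5, 199.2, 259.3]
tcp_rot: [180.0, 0.0, 90.0]
ft_force: [0.4, -0.1, -2.1]
finger_gap: 37.0
grip_force: 40.7
nest 0.71 [402.5 187.8  19.6] [318. 210.]
push_pad 0.67 [403.3 309.2  58.5] [319.  69.]
bottle_mid 0.58 [399.3 197.8 258.4] [312. 327.]
```

View pics/w5.png

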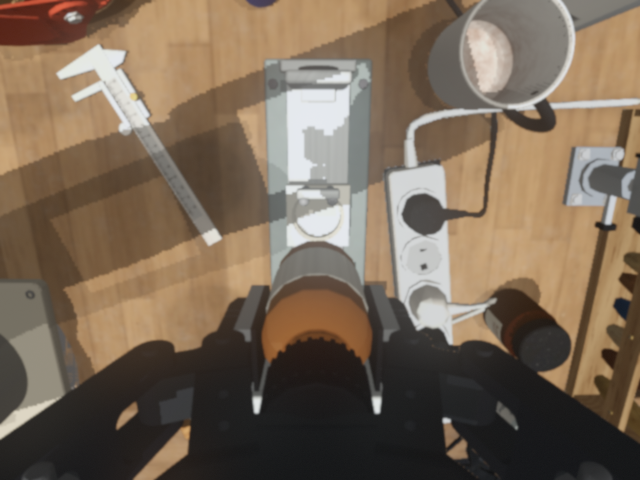

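The bottle hangs in the gripper, and the nest recess shows as a white circle near (318,215). The crossbar is just above it, and the end plate is at (318,72). I'll enlarge that region.

Run:
```python
import cv2
a=cv2.imread('pics/w5.png')[165:250,265:375]
cv2.imwrite('pics/w5c.png',cv2.resize(a,None,fx=7,fy=7,interpolation=2))
```

```text
(no output)
```

View pics/w5c.png

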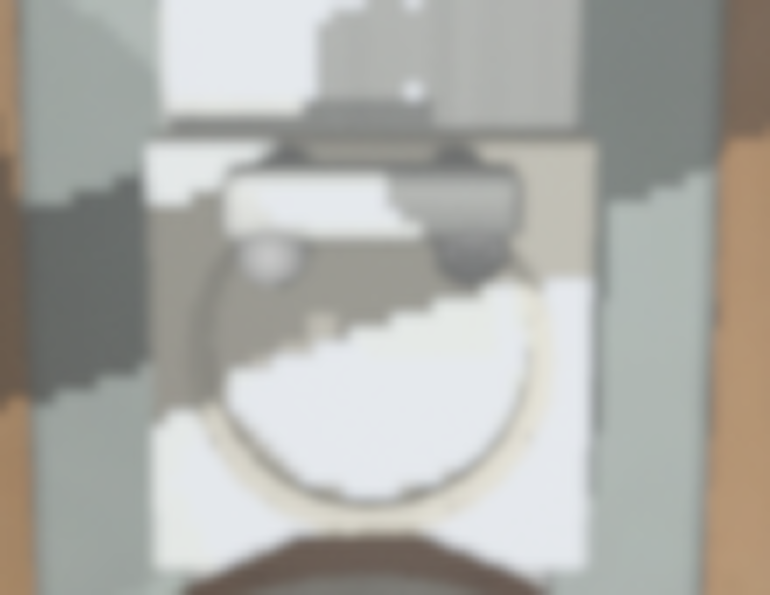

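The enlarged crop shows the chamfer ring with its left edge at column 195, right edge at 552 and bottom edge at 533 in crop pixels. The ring is centred on column 372, and the slide is square to the camera.

Run:
```python
from h import *
p=snapshot('wrist'); f=lambda a,b:(265+(a+.5)/7-.5,165+(b+.5)/7-.5)
L=at_z(p,f(195,350),32.5);R=at_z(p,f(552,350),32.5);B=at_z(p,f(372,533),32.5)
d=R[0]-L[0]; print(L,R,B,'D',d,'centre',(L[0]+R[0])/2,B[1]+d/2)
L=at_z(p,f(217,350),28);R=at_z(p,f(530,350),28);B=at_z(p,f(372,506),28)
d=R[0]-L[0]; print('D',d,'centre',(L[0]+R[0])/2,B[1]+d/2)
r=ray(p,f(380,205)); print('crossbar', at_z(p,f(372,175),85),at_z(p,f(372,237),85))
m=trace(p,'bottle_mid')[0]['pixels']; v,u=np.nonzero(m); print(m.sum(),u.min(),u.max(),v.min())
s=sense()['tool_pos']; print(s)
for dx in(-1,0,1):
  P=np.array([proj(p,[s[0]+dx+r*np.cos(t),s[1]+r*np.sin(t),s[2]-46+z]) for r,z in((19,0),(19,56)) for t in np.linspace(0,6.28,60)]); print(dx,P.min(0),P.max(0))
```

```text
[378.67240588 186.67097669  32.5       ] [425.90476303 186.6264012   32.5       ] [402.08890174 161.33044612  32.5       ] D 47.232357153840155 centre 402.28858445552544 184.94662469593638
D 41.93876359770741 centre 402.30646840359805 184.76570622709013
crossbar [401.90549217 218.81965314  85.        ] [401.90544509 211.8636073   85.        ]
16652 259 375 241
[401.07122281 199.48401039 259.14215785]
-1 [257.39668787 237.00523085] [370.85127068 386.70732617]
0 [260.38308263 237.00315404] [373.83050636 386.70477402]
1 [263.37022481 237.00107121] [376.80895251 386.70158672]
```

```bash
python3 -m handwheel '[[-0.2,-0.4,0.04,1.5,0,0,0],[-0.2,-0.4,0.04,2.2,0,0,0],[-0.2,-0.4,0.04,2.2,0,0,0],[-0.2,-0.2,0,2.2,0,0,0],[-0.2,0,0,1.8,0,0,0],[-0.2,0,0,0,0,0,0],[-0.2,0,0,0,0,0,0],[-0.2,0,0,0,0,0,0],[-0.2,0,0,0,0,0,0]]'
python3 - <<'E'
from h import *
p=snapshot('wrist'); save(p,'w6')
plan([402.3,185.6,71],90)
P=lambda *X: proj(p,X).round(1)
print(P(402.3-23.6,184.8,32.5),P(402.3+23.6,184.8,32.5),P(402.3,208.4,32.5))
m=trace(p,'bottle_mid')[0]['pixels']; v,u=np.nonzero(m); print(m.sum(),u.min(),u.max(),v.min())
a=p['image'][60:360,200:440]; cv2.imwrite('pics/w6c.png',cv2.resize(a[:,:,::-1],None,fx=2,fy=2))
E
```

```text
time: 10.52
tool_pos: [403.1, 186.2, 162.1]
tcp_rot: [179.9, -0.0, 90.0]
ft_force: [0.1, 0.1, -1.4]
finger_gap: 36.8
grip_force: 40.7
shift cm [-0.07 -0.11  9.11] rows 3.0 turn(after) [ 0.003 -0.001  0.   ]
[280.4 231.3] [349.9 231.3] [315.1 197. ]
16780 259 373 241
```

View pics/w6c.png

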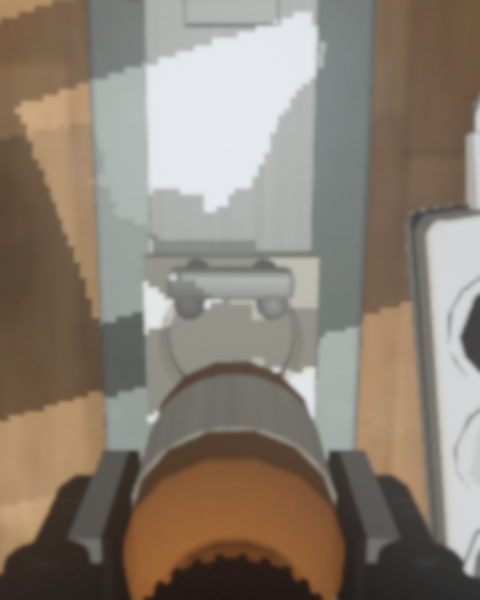

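The bottle is centred over the recess ring (crop columns 164 to 300, full-frame 282 to 350), which matches the prediction. I'm lowering it now.

```bash
python3 -m handwheel '[[-0.2,-0.07,-0.07,1.5,0,0,0],[-0.2,0,0,1.7,0,0,0],[-0.2,0,0,1.5,0,0,0],[-0.2,0,0,1.2,0,0,0],[-0.2,0,0,1,0,0,0],[-0.2,0,0,0.7,0,0,0],[-0.2,0,0,0.5,0,0,0],[-0.2,0,0,0.4,0,0,0],[-0.2,0,0,0.3,0,0,0],[-0.2,0,0,0,0,0,0],[-0.2,0,0,0,0,0,0]]'; python3 -c "
from h import *
plan([402.3,185.6,71],90)"
```

```text
time: 11.53
tool_pos: [401.5, 185.2, 72.6]
tcp_rot: [180.0, -0.0, 90.0]
ft_force: [-0.4, 0.1, -1.7]
finger_gap: 36.9
grip_force: 40.7
shift cm [0.04 0.08 0.16] rows 1.0 turn(after) [ 0. -0.  0.]
```

```bash
python3 -m handwheel '[[-0.2,0,0.04,0.1,0,0,0],[-0.2,0,0,0.1,0,0,0],[-0.2,0,0,0,0,0,0],[-0.2,0,0,0,0,0,0]]'
```

```text
time: 11.87
tool_pos: [401.9, 185.2, 70.5]
tcp_rot: [180.0, -0.0, 90.0]
ft_force: [-0.3, 0.4, -0.5]
finger_gap: 36.5
grip_force: 40.8
```

```bash
python3 -m handwheel '[[-0.1,0,0,0,0,0,0],[0,0,0,0,0,0,0],[0.1,0,0,0,0,0,0],[0.2,0,0,0,0,0,0],[0.3,0,0,0,0,0,0],[0.3,0,0,0,0,0,0],[0.3,0,0,0,0,0,0],[0.3,0,0,0,0,0,0]]'
python3 -m handwheel '[[0.3,0,0,-1,0,0,0],[0.3,0,0,-2,0,0,0],[0.3,0,0,-2.5,0,0,0],[0.3,0,0,-2.5,0,0,0],[0.3,0,0,-2.5,0,0,0],[0.3,0,0,-2.5,0,0,0],[0.3,0,0,-1,0,0,0],[0.3,0,0,0,0,0,0],[0.3,0,0,0,0,0,0],[0.3,0,0,0,0,0,0]]'
python3 - <<'E'
from h import *
p=snapshot('wrist'); save(p,'w7')
m=trace(p,'bottle_mid')[0]['pixels']; v,u=np.nonzero(m); print(m.sum(),u.min(),u.max(),v.min(),v.max())
for x,y in [(402.3,184.8),(402.3,187)]:
  P=np.array([proj(p,[x+r*np.cos(t),y+r*np.sin(t),24+z]) for r,z in((14,97),(14,77),(19,56),(19,8)) for t in np.linspace(0,6.28,40)]); print(P.min(0).round(1),P.max(0).round(1))
for r in place_of(p,'bottle_mid')[:2]+place_of(p,'push_pad')[:1]: print(r['conf'],r['location'])
plan([402.3,350,210],90)
E
```

```text
time: 12.53
tool_pos: [401.7, 185.1, 70.3]
tcp_rot: [-180.0, -0.0, 90.0]
ft_force: [-0.6, 0.7, -0.9]
finger_gap: 55.1
grip_force: 0.0
time: 13.37
tool_pos: [400.9, 184.8, 208.7]
tcp_rot: [-179.9, 0.0, 90.0]
ft_force: [0.4, -1.0, -0.0]
finger_gap: 55.4
grip_force: 0.0
3374 291 345 193 269
[291.3 189.6] [347.4 271.1]
[291.2 186.8] [347.5 267.6]
0.65 [400.6, 311.2, 59.4]
shift cm [16.51  0.13 -0.13] rows 5.0 turn(after) [-0.002  0.001 -0.   ]
```

View pics/w7.png

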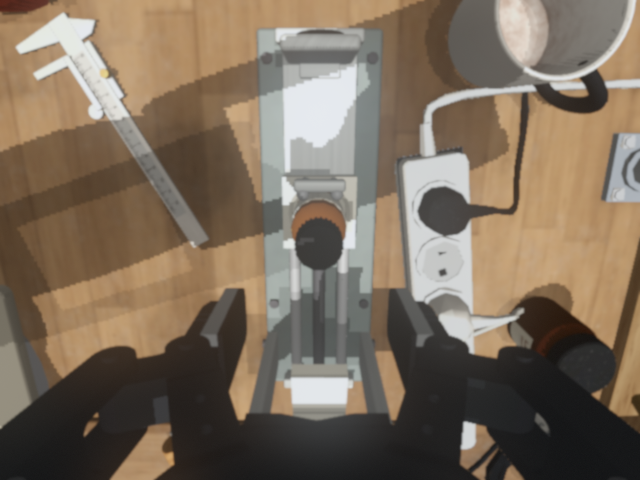

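The bottle stands upright in the nest (cap at (318,240), body against the ring), and the gripper is clear. Next I go behind the end plate with the fingers shut.

```bash
python3 -m handwheel '[[-1,2,0,0,0,0,0],[-1,3,0.1,0,0,0,0],[-1,3,0,0,0,0,0],[-1,3,0,0,0,0,0],[-1,3,0,0,0,0,0],[-1,2.5,0,0,0,0,0],[-1,0,0,0,0,0,0],[-1,0,0,0,0,0,0],[-1,0,0,0,0,0,0],[-1,0,0,0,0,0,0],[-1,0,0,0,0,0,0]]'
python3 -m handwheel '[[-1,0,0,2,0,0,0],[-1,0,0,3,0,0,0],[-1,0,0,3,0,0,0],[-1,0,0,3,0,0,0],[-1,0,0,3,0,0,0],[-1,0,0,1.1,0,0,0],[-1,0,0,0,0,0,0],[-1,0,0,0,0,0,0],[-1,0,0,0,0,0,0]]'
python3 -c "
from h import *
plan([402.3,326,57],90)"
```

```text
time: 14.48
tool_pos: [402.9, 349.2, 210.2]
tcp_rot: [-180.0, 0.0, 89.9]
ft_force: [0.8, 0.0, 0.3]
finger_gap: -0.2
grip_force: 0.0
time: 15.23
tool_pos: [404.2, 350.9, 61.6]
tcp_rot: [179.8, -0.1, 90.0]
ft_force: [0.0, -0.5, 0.6]
finger_gap: 0.2
grip_force: 0.0
shift cm [-2.49 -0.19  0.46] rows 1.0 turn(after) [ 0.003 -0.002 -0.   ]
```

```bash
python3 -m handwheel '[[-1,-1,-0.1,0.3,0,0,0],[-1,-1,0,0,0,0,0],[-1,-0.5,0,0,0,0,0],[-1,-0.4,0,0,0,0,0],[-1,-0.3,0,0,0,0,0],[-1,0,0,0,0,0,0],[-1,0,0,0,0,0,0]]'
```

```text
time: 15.82
tool_pos: [402.1, 318.3, 56.8]
tcp_rot: [180.0, -0.0, 90.0]
ft_force: [-0.5, 2.9, 1.9]
finger_gap: -0.3
grip_force: 1.4
```

```bash
python3 -m handwheel '[[-1,-0.6,0,0,0,0,0],[-1,-1,0,0,0,0,0],[-1,-1,0,0,0,0,0],[-1,-1,0,0,0,0,0],[-1,-1,0,0,0,0,0],[-1,-1,0,0,0,0,0],[-1,-1,0,0,0,0,0],[-1,-1,0,0,0,0,0],[-1,-1,0,0,0,0,0],[-1,-1,0,0,0,0,0],[-1,-1,0,0,0,0,0],[-1,-0.6,0,0,0,0,0]]'
python3 -m handwheel '[[-1,-0.4,0,0,0,0,0],[-1,-0.4,0,0,0,0,0],[-1,-0.4,0,0,0,0,0],[-1,0,0,0,0,0,0],[-1,0,0,0,0,0,0]]'
```

```text
time: 16.82
tool_pos: [401.9, 212.0, 57.0]
tcp_rot: [179.9, -0.7, 90.0]
ft_force: [-2.1, 14.3, 1.9]
finger_gap: 0.5
grip_force: 4.6
time: 17.23
tool_pos: [401.9, 195.0, 56.8]
tcp_rot: [180.0, -0.1, 90.0]
ft_force: [-1.5, 6.9, 4.2]
finger_gap: 0.1
grip_force: 3.2
```

```bash
python3 -m handwheel '[[-1,-0.3,0,0,0,0,0],[-1,-0.2,0,0,0,0,0],[-1,-0.2,0,0,0,0,0],[-1,0,0,0,0,0,0],[-1,0,0,0,0,0,0]]'
```

```text
time: 17.65
tool_pos: [401.9, 192.1, 57.0]
tcp_rot: [179.9, -0.5, 90.0]
ft_force: [-0.8, 31.5, -4.5]
finger_gap: -0.1
grip_force: 15.7
```

```bash
python3 -m handwheel '[[-1,0.05,0,0,0,0,0],[-1,0,0,0,0,0,0],[-1,0.3,0,0,0,0,0],[-1,0.7,0,0,0,0,0],[-1,1,0,0,0,0,0],[-1,1,0,0,0,0,0],[-1,1,0,0,0,0,0],[-1,1.2,0,0,0,0,0],[-1,1.2,0,0,0,0,0],[-1,1.2,0,0,0,0,0],[-1,1.2,0,0,0,0,0],[-1,1.2,0,0,0,0,0]]'
python3 -m handwheel '[[-1,1,0,0,0,0,0],[-1,1,0,0,0,0,0],[-1,1,0,0,0,0,0],[-1,1,0,0,0,0,0],[-1,1,0,0,0,0,0],[-1,1,0,0,0,0,0],[0,0,0,-2,0,0,0],[0,0,0,-3,0,0,0],[0,0,0,-3.5,0,0,0],[0,0,0,-3.5,0,0,0],[0,0,0,-3,0,0,0],[0,0,0,0,0,0,0]]'
python3 -m handwheel '[[0,-2,0,0,0,0,0],[0,-3,0,0,0,0,0],[0,-3,0,0,0,0,0],[0,-3,0,0,0,0,0],[0,-3,0,0,0,0,0],[0,-2,0,0,0,0,0],[0,0,0,0,0,0,0],[0,0,0,0,0,0,0],[0,0,0,0,0,0,0],[0,0,0,0,0,0,0]]'
python3 - <<'E'
from h import *
p=snapshot('wrist'); save(p,'w8'); s=sense(); print(s['tool_pos'],s['finger_gap'])
m=trace(p,'bottle_mid')[0]['pixels']; v,u=np.nonzero(m); print(m.sum(),u.min(),u.max(),v.min(),v.max())
for h in (97.5,92):
 for x,y in [(402.3,184.8),(402.3,187)]:
  P=np.array([proj(p,[x+r*np.cos(t),y+r*np.sin(t),24+z]) for r,z in((14,h),(14,h-20),(19,56),(19,8)) for t in np.linspace(0,6.28,40)]); print(h,x,y,P.min(0).round(1),P.max(0).round(1))
plan([402.3,185.3,200],90)
E
```

```text
time: 18.65
tool_pos: [401.4, 288.6, 55.9]
tcp_rot: [-180.0, 0.0, 90.0]
ft_force: [-0.7, 0.4, -0.3]
finger_gap: -0.1
grip_force: 0.0
time: 19.65
tool_pos: [404.8, 350.2, 214.5]
tcp_rot: [179.5, -0.4, 90.0]
ft_force: [1.4, 0.5, 1.1]
finger_gap: 42.6
grip_force: 0.0
time: 20.48
tool_pos: [401.8, 188.5, 206.3]
tcp_rot: [-180.0, -0.0, 90.0]
ft_force: [-0.0, 0.0, -0.4]
finger_gap: 42.8
grip_force: 0.0
[401.70248388 188.51271369 206.25723747] 43.11795823228169
3216 290 345 199 271
97.5 402.3 184.8 [289.5 195. ] [345.9 278.9]
97.5 402.3 187 [289.4 192.2] [346.  275.4]
92 402.3 184.8 [289.5 195. ] [345.9 275.4]
92 402.3 187 [289.4 192.2] [346.  271.9]
shift cm [-0.32  0.06  0.62] rows 1.0 turn(after) [-0.    -0.     0.001]
```

View pics/w8.png

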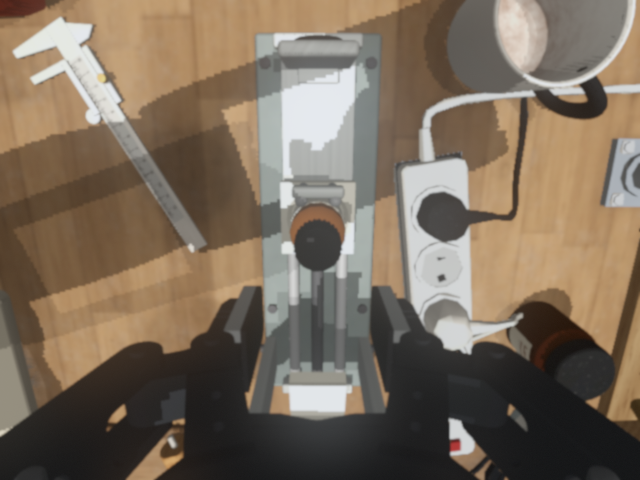

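The slide is back out and the bottle stands in the nest. The cap at (318,245) looks lower: the visible span shrank from 76 to 72 px although the camera is slightly closer. Its end stop was felt at about 31 N, so I take the bottle by the cap.

```bash
python3 -m handwheel '[[0,-0.3,0.06,1.5,0,0,0],[0,0,0,2.2,0,0,0],[0,0,0,2.2,0,0,0],[0,0,0,2,0,0,0],[0,0,0,1.5,0,0,0],[0,0,0,0.5,0,0,0],[0,0,0,0,0,0,0],[0,0,0,0,0,0,0],[0,0,0,0,0,0,0]]'
python3 -m handwheel '[[-0.5,0,0,0,0,0,0],[-0.5,0,0,0,0,0,0],[-0.5,0,0,0,0,0,0],[-0.5,0,0,0,0,0,0],[-0.5,0,0,0,0,0,0],[-0.5,0,0,0,0,0,0],[-0.5,0,0,0,0,0,0]]' 40
```

```text
time: 21.33
tool_pos: [403.2, 185.1, 108.6]
tcp_rot: [179.9, -0.0, 90.0]
ft_force: [-0.5, 0.9, 0.1]
finger_gap: 42.6
grip_force: 0.0
time: 21.92
tool_pos: [403.2, 185.0, 108.7]
tcp_rot: [179.9, -0.0, 90.0]
ft_force: [-1.3, -0.1, 6.6]
finger_gap: 26.9
grip_force: 39.2
```

```bash
python3 -m handwheel '[[-0.5,0,0,-0.5,0,0,0],[-0.5,0,0,-1,0,0,0],[-0.5,0,0,-1.5,0,0,0],[-0.5,0,0,-2,0,0,0],[-0.5,0,0,-2.2,0,0,0],[-0.5,0,0,-2.2,0,0,0],[-0.5,0,0,-2.2,0,0,0],[-0.5,0,0,-2.2,0,0,0],[-0.5,0,0,-2.2,0,0,0],[-0.5,0,0,-2.2,0,0,0],[-0.5,0,0,-1.5,0,0,0],[-0.5,0,0,0,0,0,0]]' 40
python3 -m handwheel '[[-0.5,0,0,0,0,0,-0.03],[-0.5,0,0,0,0,0,-0.05],[-0.5,0,0,0,0,0,-0.05],[-0.5,0,0,0,0,0,-0.017],[-0.5,0,0,0,0,0,0]]' 40
python3 -c "
from h import *
plan([442.3,-285.5,300],98.4)"
```

```text
time: 22.92
tool_pos: [403.6, 185.0, 309.0]
tcp_rot: [179.6, -0.1, 90.0]
ft_force: [0.7, 0.5, -1.0]
finger_gap: 26.6
grip_force: 39.6
time: 23.33
tool_pos: [401.9, 184.5, 303.5]
tcp_rot: [-179.9, 0.0, 98.4]
ft_force: [0.6, -0.4, -1.3]
finger_gap: 26.5
grip_force: 39.6
shift cm [-47.08  -2.89   0.36] rows 12.0 turn(after) [-0.001  0.     0.   ]
```

```bash
python3 -m handwheel '[[-0.5,-1,-0.1,0,0,0,0],[-0.5,-2,-0.2,0,0,0,0],[-0.5,-3,-0.2,0,0,0,0],[-0.5,-3,-0.2,0,0,0,0],[-0.5,-3,-0.2,0,0,0,0],[-0.5,-3,-0.2,0,0,0,0],[-0.5,-3,-0.2,0,0,0,0],[-0.5,-3,-0.2,0,0,0,0],[-0.5,-3,-0.2,0,0,0,0],[-0.5,-3,-0.2,0,0,0,0],[-0.5,-3,-0.2,0,0,0,0],[-0.5,-3,-0.2,0,0,0,0]]'
python3 -m handwheel '[[-0.5,-3,-0.2,0,0,0,0],[-0.5,-3,-0.2,0,0,0,0],[-0.5,-3,-0.2,0,0,0,0],[-0.5,-2,-0.1,0,0,0,0],[-0.5,-1.5,0,0,0,0,0],[-0.5,0,0,0,0,0,0],[-0.5,0,0,0,0,0,0],[-0.5,0,0,0,0,0,0],[-0.5,0,0,0,0,0,0]]'
python3 - <<'E'
from h import *
p=snapshot('wrist'); save(p,'w9')
c=p['image'][100:400,140:540]; cv2.imwrite('pics/w9c.png',cv2.resize(c[:,:,::-1],None,fx=2,fy=2,interpolation=cv2.INTER_CUBIC))
plan([442.3,-285.5,200],98.4)
m=trace(p,'bottle_mid')
for r in m[:3]:
  v,u=np.nonzero(r['pixels']); print(r['conf'],u.min(),u.max(),v.min(),v.max())
s=sense()['tool_pos']; P=np.array([proj(p,[s[0]+r*np.cos(t),s[1]+r*np.sin(t),s[2]-84.7+z]) for r,z in((19,0),(19,56)) for t in np.linspace(0,6.28,60)]); print(P.min(0),P.max(0))
for r in place_of(p,'closed_1_mid')[:3]: print(r['conf'],np.round(r['location'],1))
E
```

```text
time: 24.33
tool_pos: [427.2, -147.3, 304.2]
tcp_rot: [-180.0, 0.0, 98.3]
ft_force: [1.1, 0.0, -0.8]
finger_gap: 26.7
grip_force: 39.7
time: 25.08
tool_pos: [439.1, -269.2, 304.3]
tcp_rot: [180.0, -0.0, 98.4]
ft_force: [0.3, 0.3, -2.3]
finger_gap: 26.2
grip_force: 39.9
shift cm [-1.67  0.06 10.44] rows 3.0 turn(after) [ 0.    -0.     0.001]
0.77 272 359 217 363
0.69 278 355 271 363
[273.74855135 217.61845146] [362.18137777 330.72749009]
```

View pics/w9c.png

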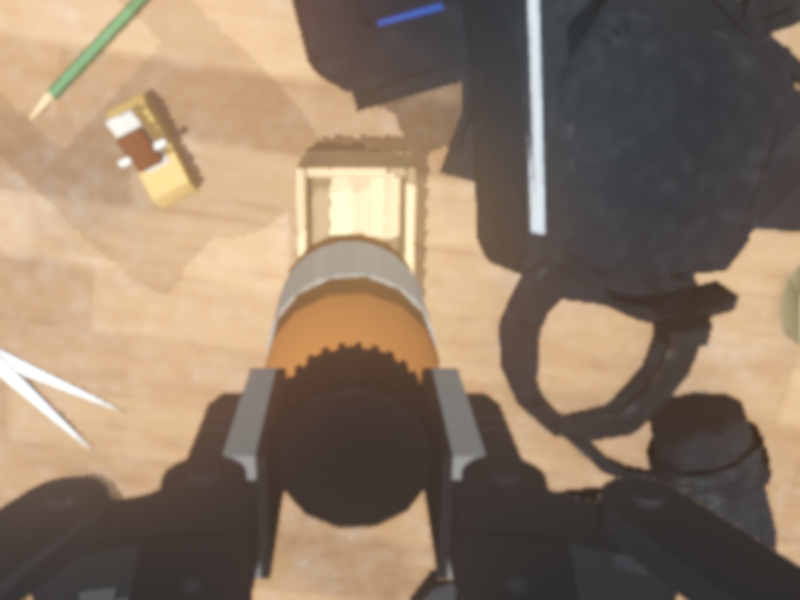

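The bottle hangs upright by its cap. The rack's free-end rim is in view, with its outer edge at crop row 165 and its sides at crop columns 296 and 418. I work out the cell centre from that.

Run:
```python
from h import *
p=snapshot('wrist'); f=lambda a,b:(140+(a+.5)/2-.5,100+(b+.5)/2-.5)
L=at_z(p,f(296,167),60);R=at_z(p,f(418,167),60); print(L,R,np.linalg.norm(L-R))
ax=np.array([-0.146,0.989,0]); m=(L+R)/2; print('free',m-30*ax)
plan(m-30*ax,98.4)
# bottle
s=sense()['tool_pos']; print(s)
```

```text
[ 410.14207167 -259.63170191   60.        ] [ 467.5811258  -251.06528195   60.        ] 58.07433590238183
free [ 443.24159873 -285.01849193   60.        ]
shift cm [-1.61  0.14 24.45] rows 6.0 turn(after) [0.    0.    0.001]
[ 439.40379541 -269.26737431  304.49398663]
```

```bash
python3 -m handwheel '[[-0.5,-0.6,0.1,1,0,0,0],[-0.5,-0.6,0.06,2,0,0,0],[-0.5,-0.4,0,2.2,0,0,0],[-0.5,0,0,2.2,0,0,0],[-0.5,0,0,2.2,0,0,0],[-0.5,0,0,2.2,0,0,0],[-0.5,0,0,1.4,0,0,0],[-0.5,0,0,0.6,0,0,0],[-0.5,0,0,0,0,0,0],[-0.5,0,0,0,0,0,0],[-0.5,0,0,0,0,0,0],[-0.5,0,0,0,0,0,0]]'
python3 - <<'E'
from h import *
p=snapshot('wrist'); save(p,'w10')
plan([443.5,-285.2,91],98.4)
s=np.array(sense()['tool_pos']); m=trace(p,'bottle_mid')
for r in m[:2]:
  v,u=np.nonzero(r['pixels']); print(r['conf'],u.min(),u.max(),v.min(),v.max())
P=np.array([proj(p,[s[0]+r*np.cos(t),s[1]+r*np.sin(t),s[2]-84.7+z]) for r,z in((19,0),(19,56)) for t in np.linspace(0,6.28,60)]); print(P.min(0),P.max(0))
c=p['image'][60:360,140:540]; cv2.imwrite('pics/w10c.png',cv2.resize(c[:,:,::-1],None,fx=2,fy=2,interpolation=cv2.INTER_CUBIC))
E
```

```text
time: 26.28
tool_pos: [444.0, -286.1, 167.8]
tcp_rot: [179.9, 0.1, 98.4]
ft_force: [1.0, -0.1, -2.1]
finger_gap: 26.5
grip_force: 39.8
shift cm [ 0.1  -0.04  7.67] rows 2.0 turn(after) [0.002 0.002 0.   ]
0.77 273 359 216 363
[273.05831897 217.08158917] [361.36213122 330.09624909]
```

View pics/w10c.png

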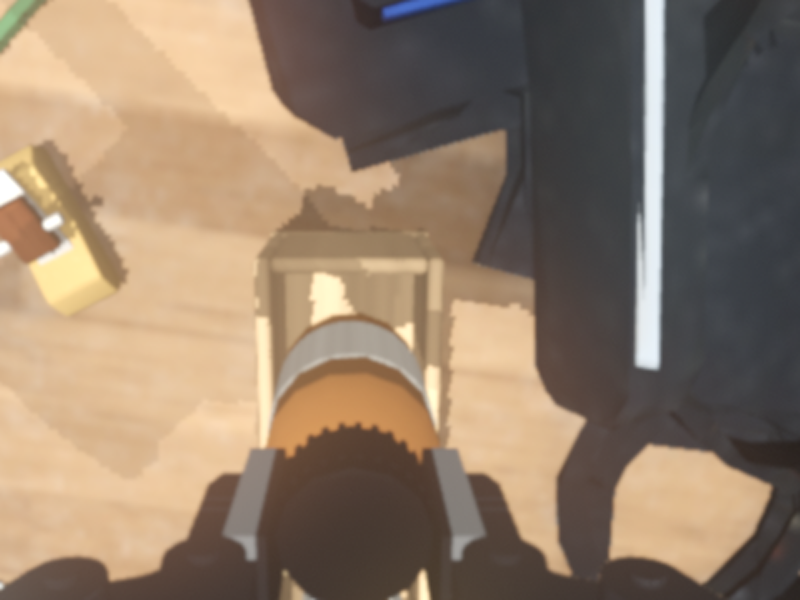

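The bottle foot (mid column about 352) is centred over the cell (columns 258 to 442). I'm lowering it.

```bash
python3 -m handwheel '[[-0.5,0.1,-0.04,1,0,0,0],[-0.5,0,0,1.2,0,0,0],[-0.5,0,0,1.2,0,0,0],[-0.5,0,0,1.2,0,0,0],[-0.5,0,0,1,0,0,0],[-0.5,0,0,0.7,0,0,0],[-0.5,0,0,0.5,0,0,0],[-0.5,0,0,0.4,0,0,0],[-0.5,0,0,0.3,0,0,0],[-0.5,0,0,0,0,0,0],[-0.5,0,0,0,0,0,0]]'
```

```text
time: 27.3
tool_pos: [442.9, -284.7, 91.6]
tcp_rot: [180.0, 0.0, 98.4]
ft_force: [1.1, 0.3, -1.5]
finger_gap: 26.5
grip_force: 39.9
```

```bash
python3 -m handwheel '[[-0.5,0,0,0.1,0,0,0],[-0.5,0,0,0.1,0,0,0],[-0.5,0,0,0,0,0,0],[-0.5,0,0,0,0,0,0]]'
```

```text
time: 27.63
tool_pos: [443.0, -284.8, 89.8]
tcp_rot: [180.0, 0.0, 98.4]
ft_force: [0.0, 0.1, 1.2]
finger_gap: 26.3
grip_force: 40.1
```

```bash
python3 -m handwheel '[[-0.3,0,0,0,0,0,0],[-0.2,0,0,0,0,0,0],[-0.1,0,0,0,0,0,0],[0,0,0,0,0,0,0],[0.1,0,0,0,0,0,0],[0.1,0,0,0,0,0,0],[0.1,0,0,0,0,0,0],[0.1,0,0,0,0,0,0]]'
python3 -m handwheel '[[0.1,0,0,-1,0,0,0],[0.1,0,0,-2,0,0,0],[0.1,0,0,-3,0,0,0],[0.1,0,0,-3,0,0,0],[0.1,0,0,-3,0,0,0],[0.1,0,0,-3,0,0,0],[0.1,0,0,-3,0,0,0],[0.1,0,0,-2,0,0,0],[0.1,0,0,0,0,0,0],[0.1,0,0,0,0,0,0],[0.1,0,0,0,0,0,0]]'
python3 - <<'E'
from h import *
p=snapshot('wrist')
c=p['image'][60:360,140:540]; w=cv2.resize(c,None,fx=1.3,fy=1.3)
s=snapshot('side'); d=cv2.resize(s['image'][130:340,210:500],None,fx=1.75,fy=1.75)
im=np.zeros((560,800,3),np.uint8); 
w=cv2.resize(c,(400,300)); d=cv2.resize(s['image'][130:330,210:510],(400,267)); im[:300,:400]=w; im[:267,400:]=d
t=snapshot('top'); im[300:,:400]=cv2.resize(t['image'][150:350,130:460],(400,260))
cv2.imwrite('pics/end.png',im[:,:,::-1])
for q in ('closed_1_mid',):
  for r in place_of(p,q)[:4]: print(r['conf'],np.round(r['location'],1))
E
```

```text
time: 28.3
tool_pos: [442.7, -284.5, 89.3]
tcp_rot: [-180.0, -0.0, 98.4]
ft_force: [0.4, -0.1, 0.4]
finger_gap: 47.1
grip_force: 0.0
time: 29.22
tool_pos: [442.4, -284.4, 289.0]
tcp_rot: [-180.0, -0.0, 98.4]
ft_force: [-0.2, 0.6, -0.8]
finger_gap: 46.9
grip_force: 0.0
0.63 [ 453.4 -332.3   54.3]
```

View pics/end.png

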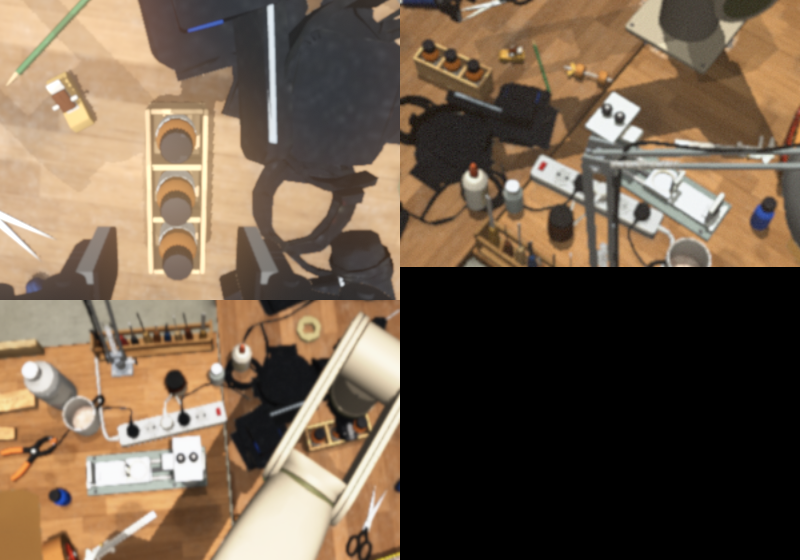

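All three bottles stand upright at equal height in the rack: wrist panel (178,145), (178,205) and (178,262). The slide is back out, and nothing else has moved.

```bash
python3 -c "
from bench import hand_in
print(hand_in())"
```

```text
the job is handed in; nothing more can be done
None
```

The bottle's cap is pressed home, the bottle stands upright in the free rack cell, the slide is back out, and I've handed the job in at about 29 s of the 72 s allowed; no verdict came back.

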